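# Set the check weight on the balance with self-closing tweezers

### The arm

A 6-joint arm with a two-finger parallel gripper is mounted at the origin on the work surface. World frame = base frame: x ahead of the robot, y to its left, z up, the work surface at z = 0. Lengths are in m, angles in rad, forces in N, time in s.
With the tool pointing down it reaches from about 0.35 to 0.975 m from the base axis. Payload 4.9 kg.
Tool frame: the origin (TCP) lies at the very end of the fingers, on their centre line; the grasp point (between the pads) lies 19 mm behind it; z points along the fingers, y is the line along which they close (so a half turn about z gives the same grasp; the last joint's range is limited). The gripper opens to 85 mm and grips with 20 to 120 N. Pads are 22 mm wide; open, the fingers measure 114 mm over their backs; the gripper's body (76 mm by 85 mm) begins 54 mm behind the grasp point. The pads swing forward as they close: fully open they stand 13 mm farther back than shut.
Start: joints at [-1.223, 0.053, 1.613, -0, 1.476, -0.119], TCP at [0.281, -0.558, 0.231] pointing down, gripper open.
Joint ranges: [-3.01, 3.01], [-1.01, 2.22], [0.06, 2.58], [-1.02, 4.17], [0.09, 2.62], [-3.14, 3.14]. Speed limits (rad/s): [2.57, 2.57, 3.14, 3.14, 3.14, 3.14].

### API

Orientations are given as a 3x3 rotation matrix whose columns are the frame's x, y, z axes.
In Python, from plant import status, grab_frame, manip, spot_in, trace, pinpoint gives the robot as it stands.
- The arm moves only by the tool jog_arm, never from a script. Its argument "targets" is a list that holds one entry, the list of rows, each a list of 5 numbers: the closure, from 0 (fully open) to 1 (shut), then the shift along the tool's x, y, z in units of 0.02 m (1.0 is 0.02 m), then the turn about the tool's z in units of 8 degrees (1.0 is 8 degrees). In form: [[[claw, x, y, z, yaw], ...]]. A call has 1 to 10 rows; each row shifts and turns the commanded pose from where the row before left it, along the tool's axes as they then stand; what a row does not reach is not made up. A row lasts 1/10 s, in which the tool goes at most 50 mm and 8.59 degrees, less where a joint would pass 70% of its speed; a pose out of reach is approached as far as the arm can. A call with a number of a shift or a turn outside -1 to 1 is refused whole. A call with a gripper value outside its range is refused whole. The fingers move at their own pace and stop on an object; "newtons" is the grip in N (left out, the last holds). Time passes only in rows, so rows that do not move let the fingers close. It gives the time, the measured TCP pose, the force, the opening and the grip force at its end, in the units of the state.
- status.sense(): the state, without advancing time (a new reading comes with each control period).
- grab_frame(name): name is "scene" or "top" or "wrist"; returns a dict with "pixels" (384x512x3 uint8, red, green, blue), "camera_matrix" (3x3 intrinsics, pixels), "origin" and "attitude" of the camera in the world; the wrist camera has in their place "T_tool_cam" (4x4, takes a point from camera to tool coordinates, whose origin is the TCP and whose axes are the flange's). Camera axes: x right, y down, z forward; pixel columns grow to the right and rows downward; lengths in m; the calibration is good to about 2 mm. A picture is of the moment at which its call begins: read the wrist's pose just before it. There is no depth.
- manip.sign_off(): hands the job in; it is judged then, once.
Trained networks look in a picture, given as the dict that the camera call returned (one of the last four; its "shot" number tells which), for a name from the list of things; names that differ only in an ending like _2 or _b are one class to them, and where a whole thing is asked for, a point or a joint stands for the part that bears it (a point fixed in the world has none). Each returns a list of dicts, best first, with "score" (0 to 1); they miss things now and then, are a little off and sometimes report something else, mostly with a low value. They report only what shows in the picture. A call takes as long as a camera call. They do not tell look-alikes from the thing itself.
- spot_in(picture, thing): "at" ([x, y, z] in m, in world coordinates, good to about 4 mm: the middle of the surface that is visible of it).
- trace(picture, thing): "region" (384x512 bool, what is visible of it).
- pinpoint(picture, thing): "at" ([x, y, z] in m, in world coordinates, good to about 4 mm: a listed point, or the origin of a listed thing).
The state is a dict: "t": time; "joints": joint angles; "qvel": joint speeds; "tau": joint torques, N m; "ee_pos": TCP position; "orientation": TCP orientation; "force": force on the tool from outside, world axes, zero at the start; "torque": the same for the moment, N m; "finger_gap": finger opening in m; "finger_force": force on a finger pad.
Only numpy, scipy, OpenCV 4.12 (cv2) and the standard library are available. Lean on these libraries where they do the work, as an engineer would, in place of code of your own. Each camera call takes 0.05 s, during which the arm holds its last target. There are 200 camera calls.

### The job

Check the balance: with the self-closing tweezers, take the middle-sized of the three check weights from the white tray, stand it gently in the middle of the balance pan, and then put the tweezers back upright in the middle well of their stand. The weight must never be touched with your own fingers (bare gripper), only with the tweezers. Leave the other two weights and everything else on the bench where they are.

Things in the scene. Friction and masses are not known exactly. Their poses are not given: they have to be found in the camera images.
- tweezers_grip (a point): Self-closing (cross-lock) steel tweezers, 150 mm long, 63 g, upright, tips down, in the stand's middle well. Point: on their axis, midway between the two black finger pads, 108 mm above tweezers_tip. z = long axis, up, away from the tips; y = line across the pads: squeeze along it, the jaws part along it; x = across the flat arms (10 mm wide). Pads 14 (x) x 30 (z) mm, 40 mm apart outside at rest.
- tweezers_heel (a point): Top end of the tweezers, the 12 mm square heel joining the arms, 40 mm above tweezers_grip. The arms cross below the pads, so squeezing the pads OPENS the jaws and letting go shuts them. Width over the pads: 40 to 30 mm only takes up the springy pads (0 to 12 N each), jaws shut; 30 to 24 mm (firm stop) opens the jaws fully, 16 to 22 N each. Held across the arms along x they are not squeezed.
- tweezers_tip (a point): Point on the tweezers' axis between the jaws, half-way up them (jaws 4 mm high, ending 2 mm below it). Each jaw is a claw with a shallow V, 13 mm wide along x. Fully open the V ends are 24 mm and the V bottoms 29 mm apart, so they pass over the middle weight's knob from above; the arms above leave room for the knob. Shut, the lowest 36 mm of the tweezers measure 13 (x) by 22 (y) mm.
- jaw_left (a joint): Swing of one arm about the heel, rad: 0 = shut (empty), 0.02 = shut on the middle weight's neck, 0.08 = fully open. With the neck in the jaws the pads fill the hand from 38 mm (loose) to 28.5 mm (begins to open): at about 32 mm over the pads the tweezers are still held, with 8 N, while their own spring grips the neck.
- jaw_right (a joint): The same for the other arm.
- stand_well (a point): Centre of the floor of the stand's middle well, z up. The stand is a fixed aluminium block 150 (x) x 60 (y) x 60 mm high. The well is 18 (x) x 28 (y) mm, 52 mm deep, floor 8 mm above the bench, mouth chamfered 4 mm. The tweezers stand in it with their x and y along the stand's (either way round). A spatula and a glass rod stand in wells 50 mm to either side along x, up to 120 mm above the bench.
- weight_mid_center (a point): The middle-sized check weight (200 g), polished steel, loose, standing in the tray. Point: its centre, half-way up its 55 mm height; z up along its axis. From the foot up: body 28 mm diameter, 34 mm high; neck 11 mm diameter, 11 mm high (6.5 to 17.5 mm above this point); knob 18 mm diameter, 10 mm high. To be gripped by the neck.
- weight_small_center (a point): The small check weight (100 g), steel, same form, 22 mm in diameter and 42 mm high, standing in the tray; the point is its centre. To be left alone.
- weight_large_center (a point): The large check weight (500 g), steel, same form, 38 mm in diameter and 68 mm high, standing in the tray; the point is its centre. To be left alone.
- tray: Low white tray 210 (x) x 84 (y) x 12 mm, fixed to the bench, with walls and floor 4 mm thick, in which the three weights stand in any order about 60 mm apart along its x. Origin at the centre of its underside, z up.
- pan_center (a point): Centre of the upper face of the balance's round steel pan, 120 mm in diameter, 93 mm above the bench. The balance is white, on a stone slab, and fixed. z up, x away from the balance's display.
- beaker: Small glass beaker, 52 mm in diameter, 70 mm high, loose. Bystander.
- jar: Small amber jar with a white cap, 44 mm in diameter, 50 mm high, loose. Bystander.
- wash_bottle: White bottle, 66 mm in diameter, 165 mm high, loose. Bystander.
- weight_case: Shut wooden weight case, 90 x 160 x 49 mm, loose. Bystander.
- spatula: Long spatula with a black handle lying on the bench, 170 mm, loose. Bystander.
- dish: Small white porcelain dish, 64 mm in diameter, 12 mm high, loose. Bystander.
Not all that is in view belongs to the job. Leave any orange, purple or red look-alike of the part that bears tweezers_grip alone.

How it is judged:
On the way, in this order (a step that is already met when the one before it is completed fails the run):
1. the middle weight hangs in the tweezers, clear of the tray (z of weight_mid_center in the frame of tray above 0.06 m and contact force between tweezers and weight_mid above 0.5 N and distance between tweezers_tip and weight_mid_center below 0.025 m), for 0.2 s.
2. the middle weight stands on the middle of the balance pan and the tweezers have let go of it (horizontal distance between weight_mid_center and pan_center below 0.02 m and z of weight_mid_center in the frame of pan_center between 0.025 and 0.03 m and angle between weight_mid_center's own z axis and vertical below 0.06 rad and contact force between tweezers and weight_mid below 0.05 N), for 0.2 s.
At the end, for the whole second after the job is handed in: The middle weight stands upright (within 0.06 rad) and at rest on the balance pan, its axis within 20 mm of the pan's centre; the tweezers stand released and at rest in the middle well of their stand, tips down to its floor (within 10 mm), leaning less than 0.25 rad (horizontal distance between weight_mid_center and pan_center below 0.02 m and z of weight_mid_center in the frame of pan_center between 0.025 and 0.03 m and angle between weight_mid_center's own z axis and vertical below 0.06 rad and linear speed of each of weight_mid, tweezers below 0.02 m/s and horizontal distance between tweezers_tip and stand_well below 0.015 m and z of tweezers_tip in the frame of stand_well below 0.012 m and angle between tweezers_grip's own z axis and vertical below 0.25 rad); the robot touches nothing.
It fails at once if the middle weight is touched with the gripper's fingers (contact force between the fingers and weight_mid above 0.3 N).
It fails at once if the weight is pressed on to the balance pan (more than 25 N) (contact force between weight_mid and balance above 25 N).
It fails at once if the weight is dropped or banged on to the pan (it comes down over the last 15 mm faster than 0.3 m/s) (horizontal distance between weight_mid_center and pan_center below 0.06 m and z of weight_mid_center in the frame of pan_center below 0.0425 m and linear speed of weight_mid above 0.3 m/s).
It fails at once if another weight is moved (15 mm) (distance of any of weight_small_center, weight_large_center from where it was at the start of the episode above 0.015 m).
It fails at once if a bystander is moved (20 mm) (distance of any of beaker, jar, wash_bottle, weight_case, spatula, dish from where it was at the start of the episode above 0.02 m).
It also fails if it takes over 54 s, if anything falls off the work surface, if the arm or the gripper's body presses on something with over 40 N, if the wrist force passes 120 N, or if a joint passes its speed limit or range.

## Working session

There is one attempt and no reset: what is moved stays moved. The work goes in short steps, Python scripts to look and compute and a tool call to move; the robot and the scene stay as the last step left them, time stands still between calls to the robot, and variables do not carry over. Pictures are saved under pics/ and viewed, at most 10 in all, crops included, and the job is handed in when it is done.

Besides the shell and the picture viewer there is one more tool, called as name(argument=value, ...) on one line, values as JSON. jog_arm: Moves the arm, as the interface text tells. Shifts and turns lie within -1 to 1; 1 stands for 0.02 m of shift or 8 degrees of turn. Its arguments: {"type":"object","properties":{"targets":{"type":"array","items":{"type":"array","items":{"type":"array","items":{"type":"number","minimum":-1,"maximum":1}}}},"newtons":{"type":"number"}},"required":["targets"]}

```bash
mkdir -p pics; cat > h.py <<'E'
import numpy as np, cv2
from plant import status, grab_frame, manip, spot_in, trace, pinpoint
def save(f,n,box=None,s=1):
    p=f["pixels"][:,:,::-1]
    if box: p=p[box[1]:box[3],box[0]:box[2]]
    cv2.imwrite("pics/"+n,cv2.resize(p,None,fx=s,fy=s,interpolation=cv2.INTER_CUBIC))
def proj(f,P):
    c=np.array(f["attitude"]).T@(np.array(P)-f["origin"]); u=f["camera_matrix"]@c; return np.round(u[:2]/u[2]).astype(int)
def state():
    s=status.sense(); print("t",round(s["t"],2),"p",np.round(s["ee_pos"],4),"R",np.round(s["orientation"],3).tolist(),"F",np.round(s["force"],1),"gap",s["finger_gap"],s["finger_force"]); return s
E
python3 - <<'E'
from h import *
s=state()
for c in ("scene","top"):
    f=grab_frame(c); save(f,c+"0.png",s=1.5)
    print(c,np.round(f["origin"],3),np.round(f["attitude"],3).tolist(),f["camera_matrix"][0,0])
    for n in ["tweezers_grip","tweezers_heel","tweezers_tip","stand_well","weight_mid_center","weight_small_center","weight_large_center","tray","pan_center","wash_bottle","beaker","jar","weight_case","spatula","dish"]:
        print(n,[(np.round(d["at"],3).tolist(),round(d["score"],2),proj(f,d["at"]).tolist()) for d in pinpoint(f,n)[:3]])
E
```

```text
t 0.0 p [ 0.2811 -0.5575  0.2301] R [[0.893, 0.45, -0.001], [0.45, -0.893, 0.002], [0.0, -0.002, -1.0]] F [-0.  -0.9 -1.1] gap 0.08508542175007378 0.0
scene [0.962 0.805 0.874] [[-0.884, 0.279, -0.376], [0.468, 0.561, -0.683], [0.021, -0.779, -0.626]] 445.7535262174216
tweezers_grip [([0.635, 0.088, 0.111], 0.81, [236, 225]), ([0.601, -0.096, 0.113], 0.75, [219, 179]), ([0.533, -0.006, 0.119], 0.61, [256, 189])]
tweezers_heel [([0.637, 0.082, 0.149], 0.78, [235, 212]), ([0.609, -0.097, 0.152], 0.72, [216, 168]), ([0.562, 0.102, 0.15], 0.63, [266, 208])]
tweezers_tip [([0.634, 0.083, 0.002], 0.83, [237, 254]), ([0.558, 0.099, 0.001], 0.71, [265, 249]), ([0.604, -0.1, -0.004], 0.58, [219, 210])]
stand_well []
weight_mid_center [([0.434, 0.242, 0.029], 0.47, [336, 262])]
weight_small_center [([0.555, 0.255, 0.021], 0.57, [298, 285]), ([0.722, 0.05, 0.0], 0.41, [200, 257])]
weight_large_center [([0.501, 0.253, 0.038], 0.78, [317, 273])]
tray [([0.554, 0.255, 0.022], 0.67, [298, 285]), ([0.496, 0.253, -0.004], 0.56, [317, 283])]
pan_center [([0.576, -0.297, 0.092], 0.83, [201, 146])]
wash
[... 1246 characters left out ...]
036], 0.55, [154, 199])]
tray [([0.502, 0.255, -0.002], 0.89, [158, 199]), ([0.531, -0.002, 0.123], 0.56, [250, 184]), ([0.361, 0.147, -0.0], 0.48, [196, 251])]
pan_center [([0.575, -0.302, 0.091], 0.89, [368, 168])]
wash_bottle [([0.751, -0.085, 0.0], 0.95, [281, 111]), ([0.532, -0.004, 0.16], 0.28, [251, 182])]
beaker [([0.726, 0.045, -0.001], 0.66, [234, 120]), ([0.533, -0.005, 0.162], 0.47, [251, 181]), ([0.502, 0.256, 0.039], 0.18, [154, 198])]
jar [([0.499, 0.253, 0.001], 0.72, [159, 200]), ([0.36, 0.145, 0.003], 0.6, [197, 251])]
weight_case [([0.739, 0.222, -0.001], 0.6, [172, 115])]
spatula [([0.289, 0.304, 0.004], 0.61, [138, 278])]
dish [([0.36, -0.096, -0.002], 0.88, [286, 252])]
```

View pics/scene0.png

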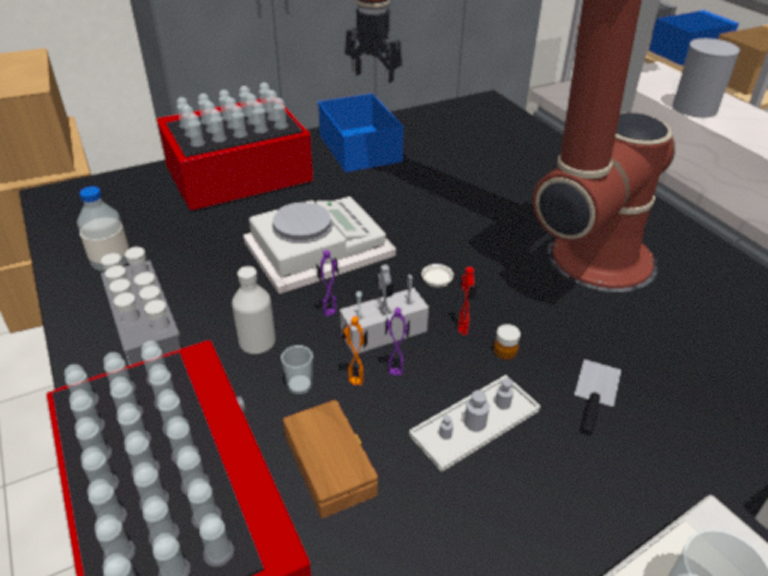

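View pics/top0.png

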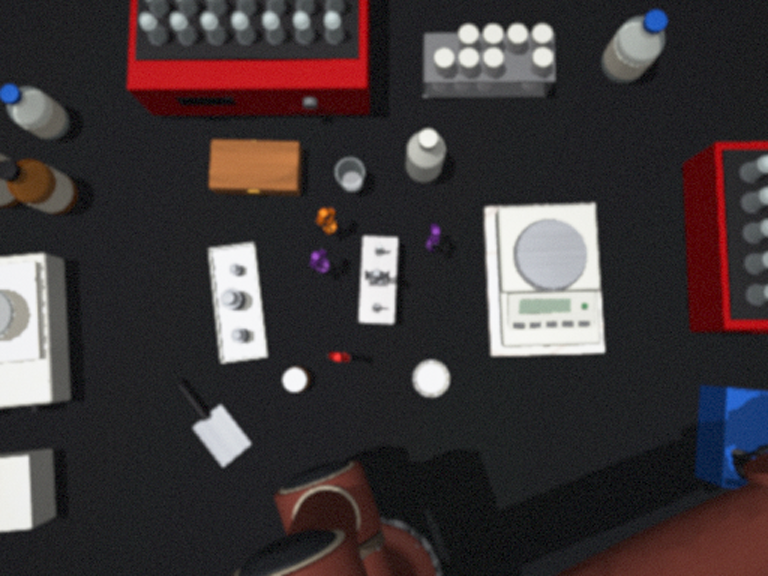

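Only the grey steel pair standing in the stand's middle well (top view about (252,183)) fits the tweezers description. The look-alikes are orange (216,144), purple (208,170) and (290,153), and red (229,237). I'll confirm it in a crop and get the stand and tray yaw.

```bash
python3 - <<'E'
from h import *
f=grab_frame("scene"); save(f,"crop1.png",(190,150,350,320),3.5)
t=grab_frame("top"); p=t["pixels"].astype(int)
def yaw(seed,z):
    m=((p.min(2)>95)&(p.max(2)-p.min(2)<45)).astype(np.uint8)
    m=cv2.morphologyEx(m,cv2.MORPH_CLOSE,np.ones((9,9)))
    n,l,st,c=cv2.connectedComponentsWithStats(m); k=l[seed[1],seed[0]]
    print(k,st[k],c[k])
    r=cv2.boxPoints(cv2.minAreaRect(np.argwhere(l==k)[:,::-1].astype(np.float32)))
    K=np.linalg.inv(t["camera_matrix"]);w=[]
    for u in r:
        d=t["attitude"]@K@[u[0],u[1],1]; w.append(t["origin"]+d*(z-t["origin"][2])/d[2])
    w=np.array(w);print(np.round(w,3).tolist(),"mid",w.mean(0).round(3))
    for a,b in ((0,1),(1,2)): d=w[b]-w[a]; print(np.linalg.norm(d).round(3),np.degrees(np.arctan2(d[1],d[0])).round(1))
yaw((252,200),.06); yaw((150,210),.012)
w=grab_frame("wrist"); print(np.round(w["T_tool_cam"],3).tolist(),w["camera_matrix"][0])
E
```

```text
16 [ 239  157   27   60 1467] [251.86366735 186.16155419]
[[0.456, 0.031, 0.06], [0.612, 0.025, 0.06], [0.609, -0.041, 0.06], [0.453, -0.034, 0.06]] mid [ 0.533 -0.005  0.06 ]
0.156 -2.4
0.066 -92.8
17 [ 139  161   40   82 2549] [157.98979992 201.46253433]
[[0.599, 0.312, 0.012], [0.609, 0.222, 0.012], [0.394, 0.194, 0.012], [0.384, 0.282, 0.012]] mid [0.496 0.253 0.012]
0.09 -83.7
0.217 -172.5
[[0.001, -0.956, -0.292, 0.075], [1.0, 0.001, -0.0, 0.0], [0.0, -0.292, 0.956, -0.142], [0.0, 0.0, 0.0, 1.0]] [346.29297503   0.         253.5752226 ]
```

View pics/crop1.png

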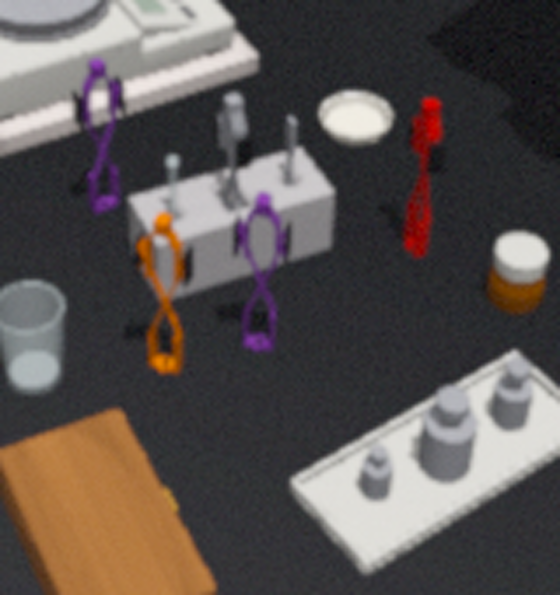

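jog_arm(targets=[[[0, 0, 0, -0.5, 1], [0, 0, 0, -1, 1], [0, 0, 0, -1, 1], [0, 0.5, -1, 0, 0.75], [0, 0.5, -1, 0, 0], [0, 0.5, -1, 0, 0], [0, 0.5, -1, 0, 0], [0, 0.5, -1, 0, 0], [0, 0.5, -1, 0, 0], [0, 0.5, -1, 0, 0]]], newtons=40)

```text
t: 2.75
ee_pos: [0.3576, -0.4193, 0.2804]
orientation: [[0.999, -0.053, -0.001], [-0.053, -0.999, 0.001], [-0.001, -0.001, -1.0]]
force: [0.6, 0.1, -0.2]
finger_gap: 0.0853
finger_force: 0.0
```

jog_arm(targets=[[[0, 0.38, -1, 0, 0], [0, 0.38, -1, 0, 0], [0, 0.38, -1, 0, 0], [0, 0.38, -1, 0, 0], [0, 0.38, -1, 0, 0], [0, 0.38, -1, 0, 0], [0, 0.38, -1, 0, 0], [0, 0.38, -1, 0, 0], [0, 0.38, -1, 0, 0], [0, 0.38, -1, 0, 0]]])

```text
t: 3.75
ee_pos: [0.4442, -0.224, 0.2804]
orientation: [[0.999, -0.053, -0.001], [-0.053, -0.999, 0.001], [-0.001, -0.001, -1.0]]
force: [-0.7, -0.6, -0.1]
finger_gap: 0.0856
finger_force: 0.0
```

jog_arm(targets=[[[0, 0.38, -1, 0, 0], [0, 0.38, -1, 0, 0], [0, 0.38, -1, 0, 0], [0, 0.38, -1, 0, 0], [0, 0.38, -1, 0, 0], [0, 0.38, -1, 0, 0], [0, 0.38, -1, 0, 0], [0, 0.38, -1, 0, 0], [0, 0.38, -1, 0, 0], [0, 0.38, -1, 0, 0]]])

```text
t: 4.75
ee_pos: [0.5311, -0.0288, 0.2804]
orientation: [[0.999, -0.053, -0.001], [-0.053, -0.999, 0.0], [-0.001, -0.0, -1.0]]
force: [-0.1, 0.0, -0.4]
finger_gap: 0.0853
finger_force: 0.0
```

```bash
cat >> h.py <<'E'
def wrist():
    s=status.sense(); f=grab_frame("wrist"); T=np.eye(4);T[:3,:3]=s["orientation"];T[:3,3]=s["ee_pos"]
    C=T@np.array(f["T_tool_cam"]); return s,f,C
def wproj(f,C,P):
    c=C[:3,:3].T@(np.array(P)-C[:3,3]);u=f["camera_matrix"]@c;return u[:2]/u[2]
def back(f,C,u,z):
    d=C[:3,:3]@np.linalg.inv(f["camera_matrix"])@[u[0],u[1],1];return C[:3,3]+d*(z-C[2,3])/d[2]
def find(f,n,k=2): print(n,[(np.round(d["at"],4).tolist(),round(d["score"],2)) for d in pinpoint(f,n)[:k]])
E
python3 - <<'E'
from h import *
s,f,C=wrist(); state(); save(f,"w1.png",s=1.4)
for n in ("tweezers_grip","tweezers_heel","stand_well"): find(f,n)
E
```

```text
t 4.8 p [ 0.5318 -0.0264  0.2804] R [[0.999, -0.051, -0.001], [-0.051, -0.999, 0.003], [-0.001, -0.003, -1.0]] F [-0.1  2.3  0.1] gap 0.08526151268773137 0.0
tweezers_grip [([0.6041, -0.0982, 0.1125], 0.94), ([0.4003, 0.0626, 0.1103], 0.92)]
tweezers_heel [([0.5594, 0.0986, 0.1514], 0.96), ([0.6039, -0.0955, 0.1471], 0.85)]
stand_well [([0.5336, -0.0005, 0.0078], 0.81)]
```

View pics/w1.png

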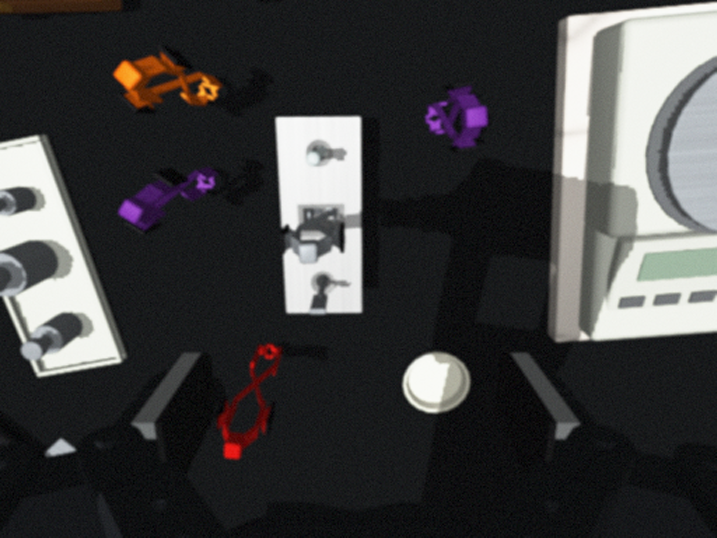

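```bash
python3 - <<'E'
from h import *
s,f,C=wrist(); state()
for u,z in (((309,254),.158),((277,117),.06),((286,313),.06),((362,117),.06),((362,312),.06),((317,153),.12),((319,303),.12)):
    print(u,back(f,C,(u[0]/1.4,u[1]/1.4),z).round(4))
E
```

```text
t 5.0 p [ 0.5309 -0.0305  0.2808] R [[0.998, -0.055, -0.001], [-0.055, -0.998, -0.0], [-0.001, 0.0, -1.0]] F [0.5 1.3 0.1] gap 0.0852958814367827 0.0
(309, 254) [ 0.5345 -0.004   0.158 ]
(277, 117) [0.6103 0.0216 0.06  ]
(286, 313) [0.46   0.0295 0.06  ]
(362, 117) [ 0.6071 -0.0389  0.06  ]
(362, 312) [ 0.4576 -0.0316  0.06  ]
(317, 153) [ 0.5875 -0.0098  0.12  ]
(319, 303) [ 0.4901 -0.0037  0.12  ]
```

jog_arm(targets=[[[0, 0.05, -0.62, 0, 0], [0, 0.05, -0.62, 0, 0], [0, 0, 0, 1, 0], [0, 0, 0, 1, 0], [0, 0, 0, 1, 0], [0, 0, 0, 1, 0], [0, 0, 0, 1, 0], [0, 0, 0, 1, 0], [0, 0, 0, 1, 0], [0.3, 0, 0, 1, 0]]])

```text
t: 6.0
ee_pos: [0.5349, -0.0053, 0.1206]
orientation: [[0.998, -0.057, 0.0], [-0.057, -0.998, 0.0], [0.0, -0.0, -1.0]]
force: [0.4, 0.5, 0.3]
finger_gap: 0.0732
finger_force: 0.0
```

jog_arm(targets=[[[0.4, 0, 0, 0.6, 0], [0.45, 0, 0, 0.6, 0], [0.5, 0, 0, 0, 0], [0.5, 0, 0, 0, 0], [0.5, 0, 0, 0, 0], [0.5, 0, 0, 0, 0]]])

```text
t: 6.6
ee_pos: [0.5357, -0.006, 0.0985]
orientation: [[0.998, -0.057, 0.002], [-0.057, -0.998, -0.0], [0.002, 0.0, -1.0]]
force: [-0.5, -0.9, 0.5]
finger_gap: 0.0427
finger_force: 0.0
```

jog_arm(targets=[[[0.55, 0, 0, 0, 0], [0.58, 0, 0, 0, 0], [0.6, 0, 0, 0, 0], [0.62, 0, 0, 0, 0], [0.62, 0, 0, 0, 0], [0.62, 0, 0, 0, 0]]])

```text
t: 7.2
ee_pos: [0.5359, -0.0057, 0.0987]
orientation: [[0.998, -0.057, 0.002], [-0.057, -0.998, 0.0], [0.002, -0.001, -1.0]]
force: [0.8, 1.8, 5.9]
finger_gap: 0.0327
finger_force: 8.9
```

jog_arm(targets=[[[0.62, 0, 0, -0.4, 0], [0.62, 0, 0, -0.8, 0], [0.62, 0, 0, -1, 0], [0.62, 0, 0, -1, 0], [0.62, 0, 0, -1, 0], [0.62, 0, 0, -1, 0], [0.62, 0, 0, -1, 0], [0.62, 0, 0, -1, 0], [0.62, 0, 0, -0.8, 0], [0.62, 0, 0, 0, 0]]])

```text
t: 8.2
ee_pos: [0.5362, -0.0062, 0.2609]
orientation: [[0.998, -0.057, 0.006], [-0.057, -0.998, -0.001], [0.006, 0.001, -1.0]]
force: [0.5, 0.3, -0.4]
finger_gap: 0.0326
finger_force: 8.7
```

```bash
python3 - <<'E'
from h import *
state(); s,f,C=wrist(); save(f,"w2.png",s=1)
g=grab_frame("scene"); save(g,"s2.png",(180,60,340,240),2.5)
im=np.hstack([cv2.resize(cv2.imread("pics/w2.png"),(512,384)),cv2.resize(cv2.imread("pics/s2.png"),(288,384))]); cv2.imwrite("pics/c2.png",im)
for ff in (f,g):
    for n in ("tweezers_tip","tweezers_grip","tweezers_heel"): find(ff,n,5)
E
```

```text
t 8.2 p [ 0.5362 -0.0062  0.2609] R [[0.998, -0.057, 0.006], [-0.057, -0.998, -0.001], [0.006, 0.001, -1.0]] F [ 0.5  0.3 -0.4] gap 0.03259958920451535 8.65480899810791
tweezers_tip [([0.6027, -0.1012, 0.0017], 0.96), ([0.534, -0.0058, 0.1708], 0.78), ([0.6354, 0.0865, 0.0042], 0.68), ([0.5629, 0.0986, -0.0009], 0.63)]
tweezers_grip [([0.6366, 0.0845, 0.1038], 0.93), ([0.6042, -0.0989, 0.1122], 0.92), ([0.5648, 0.0986, 0.1072], 0.7), ([0.4991, 0.2573, 0.0376], 0.54)]
tweezers_heel [([0.6028, -0.0932, 0.1478], 0.97), ([0.6335, 0.0876, 0.1502], 0.93), ([0.5601, 0.0986, 0.1522], 0.78), ([0.5345, -0.0073, 0.3178], 0.71), ([0.4379, 0.2474, 0.029], 0.5)]
tweezers_tip [([0.5344, -0.0025, 0.171], 0.72), ([0.6068, -0.0954, -0.0003], 0.71), ([0.6372, 0.0833, 0.0025], 0.54), ([0.5615, 0.0998, 0.0031], 0.53), ([0.3994, 0.0653, 0.0004], 0.48)]
tweezers_grip [([0.5309, -0.0075, 0.2802], 0.7), ([0.604, -0.0978, 0.1112], 0.65), ([0.3999, 0.0604, 0.1082], 0.62), ([0.6343, 0.0904, 0.1111], 0.51)]
tweezers_heel [([0.5627, 0.1006, 0.1511], 0.72), ([0.6409, 0.0857, 0.1518], 0.7), ([0.6062, -0.0973, 0.1489], 0.69), ([0.5325, -0.005, 0.3185], 0.59), ([0.3968, 0.0622, 0.1509], 0.56)]
```

View pics/c2.png

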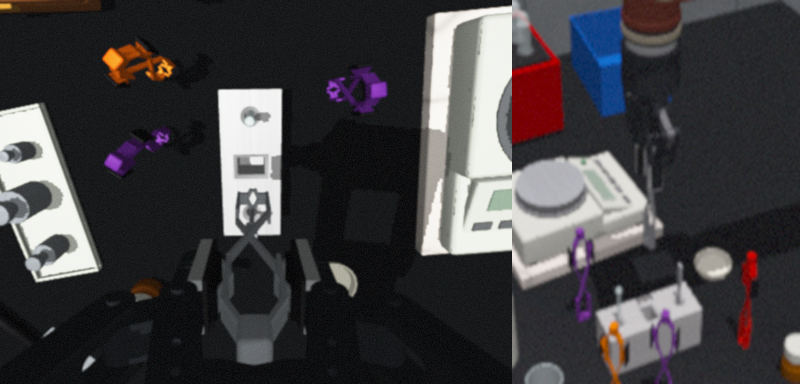

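jog_arm(targets=[[[0.62, -0.2, -0.4, 0, 0], [0.62, -0.4, -0.8, 0, 0], [0.62, -0.5, -1, 0, 0], [0.62, -0.5, -1, 0, 0], [0.62, -0.5, -1, 0, 0], [0.62, -0.5, -1, 0, 0], [0.62, -0.5, -1, 0, 0], [0.62, -0.5, -1, 0, 0], [0.62, -0.5, -1, 0, 0], [0.62, -0.5, -1, 0, 0]]])

```text
t: 9.6
ee_pos: [0.4521, 0.1849, 0.2574]
orientation: [[0.998, -0.056, 0.0], [-0.056, -0.998, 0.001], [-0.0, -0.001, -1.0]]
force: [0.6, 0.5, -0.7]
finger_gap: 0.0323
finger_force: 8.7
```

jog_arm(targets=[[[0.62, -0.5, -1, 0, 0], [0.62, -0.4, -1, 0, 0], [0.62, -0.25, -0.8, 0, 0], [0.62, 0, -0.2, 0, 0], [0.62, 0, 0, 0.5, 0], [0.62, 0, 0, 1, 0], [0.62, 0, 0, 1, 0], [0.62, 0, 0, 0.5, 0], [0.62, 0, 0, 0, 0], [0.62, 0, 0, 0, 0]]])

```text
t: 10.6
ee_pos: [0.4341, 0.244, 0.1976]
orientation: [[0.998, -0.057, 0.0], [-0.057, -0.998, 0.0], [0.0, -0.0, -1.0]]
force: [-0.1, -0.6, -0.6]
finger_gap: 0.0328
finger_force: 8.7
```

```bash
python3 - <<'E'
from h import *
state(); s,f,C=wrist(); save(f,"w3.png",s=1.5)
g=grab_frame("top")
find(f,"tweezers_tip",3);find(f,"weight_mid_center",3);find(f,"weight_large_center",2)
find(g,"tweezers_tip",5);find(g,"weight_mid_center",3)
print(back(f,C,(253,207),s["ee_pos"][2]-.0905)-s["ee_pos"])
E
```

```text
t 10.6 p [0.4341 0.244  0.1976] R [[0.998, -0.057, 0.0], [-0.057, -0.998, 0.0], [0.0, -0.0, -1.0]] F [-0.1 -0.6 -0.6] gap 0.0328143906539212 8.65705132484436
tweezers_tip [([0.4326, 0.2475, 0.1076], 0.89), ([0.5656, 0.0969, -0.0015], 0.88), ([0.396, 0.0609, 0.0022], 0.58)]
weight_mid_center [([0.4373, 0.245, 0.0293], 0.94)]
weight_large_center [([0.5024, 0.2582, 0.0369], 0.63)]
tweezers_tip [([0.634, 0.0859, 0.0051], 0.63), ([0.3967, 0.0602, 0.0017], 0.61), ([0.5607, 0.0984, 0.0015], 0.59), ([0.6007, -0.1005, 0.0037], 0.56)]
weight_mid_center []
[-0.00765382  0.00092279 -0.0905    ]
```

View pics/w3.png

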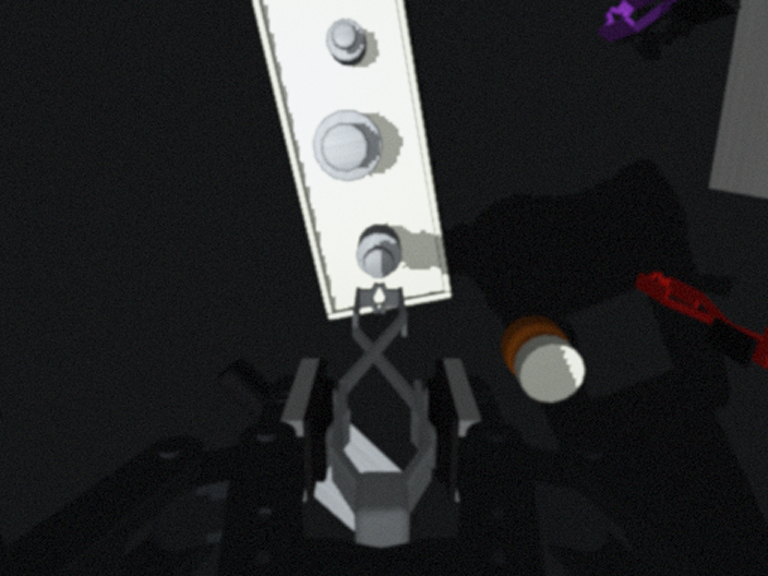

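```bash
python3 - <<'E'
from h import *
s,f,C=wrist();s=state()
t=back(f,C,(379/1.5,297/1.5),s["ee_pos"][2]-.0905); k=back(f,C,(380/1.5,262/1.5),.059)
print(t-s["ee_pos"],k, k-t, np.array(s["orientation"]).T@(k-t)/.02)
print(wproj(f,C,[*s["ee_pos"][:2],s["ee_pos"][2]-.0905]),s["joints"])
E
```

```text
t 11.0 p [0.4341 0.2444 0.1978] R [[0.998, -0.057, 0.001], [-0.057, -0.998, 0.0], [0.001, -0.0, -1.0]] F [-0.2  0.4  0. ] gap 0.03288899312187367 8.656975328922272
[-0.00081738  0.00081543 -0.0905    ] [0.43808371 0.24452259 0.059     ] [ 0.00475804 -0.00066353 -0.04831655] [0.23740681 0.02045843 2.4160176 ]
[253.75493396 196.83792761] [ 3.63199199e-01 -2.35672451e-01  1.93873252e+00 -2.64331779e-05
  1.43764077e+00  1.99071467e+00]
```

jog_arm(targets=[[[0.65, 0.1, 0, 0, 0], [0.68, 0.1, 0, 0, 0], [0.71, 0, 0, 0, 0], [0.73, 0, 0, 0, 0], [0.73, 0, 0, 0.6, 0], [0.73, 0, 0, 0.6, 0], [0.73, 0, 0, 0.4, 0], [0.73, 0, 0, 0, 0], [0.73, 0, 0, 0, 0]]])

```text
t: 11.9
ee_pos: [0.4376, 0.2439, 0.1647]
orientation: [[0.998, -0.057, -0.001], [-0.057, -0.998, -0.0], [-0.001, 0.0, -1.0]]
force: [0.8, -0.2, -1.1]
finger_gap: 0.0237
finger_force: 33.7
```

```bash
python3 - <<'E'
from h import *
state(); s,f,C=wrist(); save(f,"w4.png",(170,130,340,290),4)
E
```

```text
t 11.9 p [0.4376 0.2439 0.1647] R [[0.998, -0.057, -0.001], [-0.057, -0.998, -0.0], [-0.001, 0.0, -1.0]] F [ 0.8 -0.2 -1.1] gap 0.023694206738831467 33.69232275523245
```

View pics/w4.png

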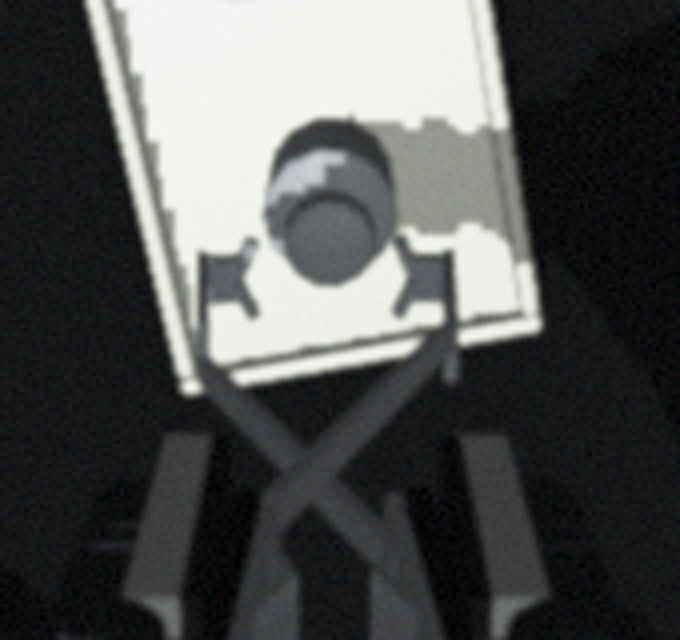

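```bash
python3 - <<'E'
from h import *
s,f,C=wrist(); s=state()
for dz in (.0885,.0905,.0925):
    t=back(f,C,(251.9,198.8),s["ee_pos"][2]-dz); k=back(f,C,(252.5,189.5),.059)
    print(t-s["ee_pos"],k, np.array(s["orientation"]).T@(k-t)/.02)
E
```

```text
t 12.0 p [0.4382 0.2441 0.1657] R [[0.998, -0.057, 0.001], [-0.057, -0.998, 0.0], [0.001, -0.0, -1.0]] F [ 0.4  0.7 -0.6] gap 0.02396943703365174 33.69234689511359
[-0.00093404  0.00123138 -0.0885    ] [0.43856423 0.24493373 0.059     ] [0.06605531 0.01809002 0.91081002]
[-0.00158981  0.0012795  -0.0905    ] [0.43856423 0.24493373 0.059     ] [0.09899491 0.01860099 0.81083195]
[-0.00224559  0.00132763 -0.0925    ] [0.43856423 0.24493373 0.059     ] [0.13193451 0.01911195 0.71085387]
```

jog_arm(targets=[[[0.73, 0.08, 0, 0.3, 0], [0.73, 0, 0, 0.4, 0], [0.73, 0, 0, 0.4, 0], [0.73, 0, 0, 0.3, 0], [0.73, 0, 0, 0.17, 0], [0.73, 0, 0, 0, 0]]])

```text
t: 12.6
ee_pos: [0.439, 0.2438, 0.133]
orientation: [[0.998, -0.057, -0.002], [-0.057, -0.998, -0.001], [-0.001, 0.001, -1.0]]
force: [0.6, -0.3, 0.1]
finger_gap: 0.024
finger_force: 33.7
```

jog_arm(targets=[[[0.7, 0, 0, 0, 0], [0.68, 0, 0, 0, 0], [0.66, 0, 0, 0, 0], [0.64, 0, 0, 0, 0], [0.63, 0, 0, 0, 0], [0.63, 0, 0, 0, 0], [0.63, 0, 0, 0, 0]]])

```text
t: 13.3
ee_pos: [0.4395, 0.2439, 0.134]
orientation: [[0.998, -0.057, 0.0], [-0.057, -0.998, -0.0], [0.0, 0.0, -1.0]]
force: [0.4, -0.1, -0.6]
finger_gap: 0.0313
finger_force: 8.3
```

```bash
python3 - <<'E'
from h import *
state(); s,f,C=wrist(); save(f,"w5.png",(170,130,340,290),4)
E
```

```text
t 13.3 p [0.4395 0.2439 0.134 ] R [[0.998, -0.057, 0.0], [-0.057, -0.998, -0.0], [0.0, 0.0, -1.0]] F [ 0.4 -0.1 -0.6] gap 0.031337816024518066 8.285629235469969
```

View pics/w5.png

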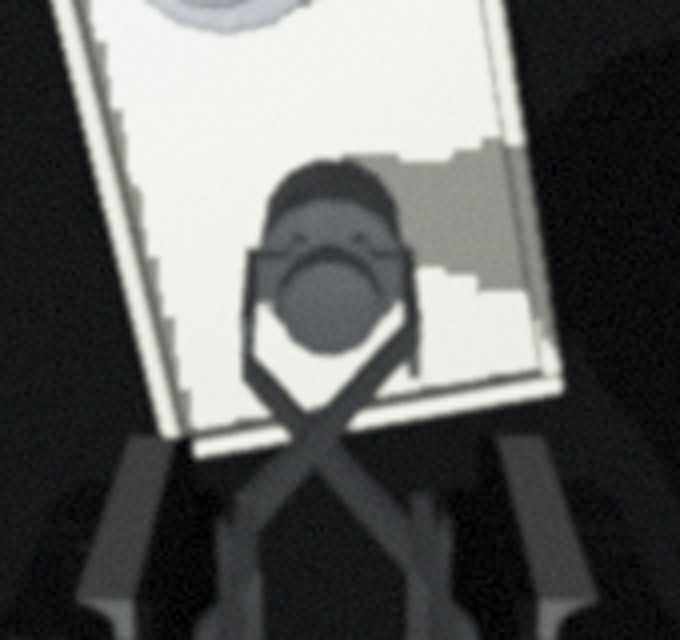

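jog_arm(targets=[[[0.63, 0, 0, -0.2, 0], [0.63, 0, 0, -0.4, 0], [0.63, 0, 0, -0.7, 0], [0.63, 0, 0, -1, 0], [0.63, 0, 0, -1, 0], [0.63, 0, 0, -1, 0], [0.63, 0, 0, -1, 0], [0.63, 0, 0, -1, 0], [0.63, 0, 0, -0.7, 0], [0.63, 0, 0, -0.3, 0]]])

```text
t: 14.35
ee_pos: [0.4403, 0.2442, 0.2827]
orientation: [[0.998, -0.057, 0.004], [-0.057, -0.998, 0.001], [0.004, -0.002, -1.0]]
force: [-1.0, -0.1, -1.6]
finger_gap: 0.0315
finger_force: 8.6
```

```bash
python3 - <<'E'
from h import *
state(); s,f,C=wrist(); save(f,"w6.png",s=1)
g=grab_frame("scene"); find(g,"weight_mid_center",3); find(g,"tweezers_tip",6);find(f,"weight_mid_center",3);find(f,"tweezers_tip",3)
E
```

```text
t 14.35 p [0.4403 0.2442 0.2827] R [[0.998, -0.057, 0.004], [-0.057, -0.998, 0.001], [0.004, -0.002, -1.0]] F [-1.  -0.1 -1.6] gap 0.031487817058048054 8.597344905138016
weight_mid_center [([0.4375, 0.2472, 0.1771], 0.5)]
tweezers_tip [([0.6022, -0.0986, -0.0021], 0.8), ([0.3994, 0.0622, 0.0027], 0.8), ([0.6348, 0.0831, 0.0034], 0.69), ([0.438, 0.2444, 0.1921], 0.58), ([0.5605, 0.0984, 0.0031], 0.57)]
weight_mid_center [([0.441, 0.2463, 0.1775], 0.59)]
tweezers_tip [([0.5645, 0.0948, 0.0003], 0.81), ([0.4393, 0.247, 0.1933], 0.78), ([0.3979, 0.058, 0.005], 0.78)]
```

View pics/w6.png

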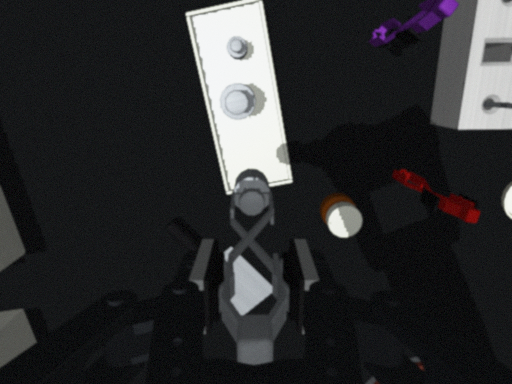

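jog_arm(targets=[[[0.63, 0.1, 0.3, -0.3, 0], [0.63, 0.2, 0.6, -0.4, 0], [0.63, 0.3, 0.9, -0.3, 0], [0.63, 0.3, 1, 0, 0], [0.63, 0.3, 1, 0, 0], [0.63, 0.3, 1, 0, 0], [0.63, 0.3, 1, 0, 0], [0.63, 0.3, 1, 0, 0], [0.63, 0.3, 1, 0, 0], [0.63, 0.3, 1, 0, 0]]])

```text
t: 15.65
ee_pos: [0.4837, 0.0633, 0.3008]
orientation: [[0.998, -0.058, 0.001], [-0.058, -0.998, -0.0], [0.001, 0.0, -1.0]]
force: [0.7, 0.4, -2.0]
finger_gap: 0.0318
finger_force: 8.6
```

jog_arm(targets=[[[0.63, 0.32, 1, 0, 0], [0.63, 0.32, 1, 0, 0], [0.63, 0.32, 1, 0, 0], [0.63, 0.32, 1, 0, 0], [0.63, 0.32, 1, 0, 0], [0.63, 0.32, 1, 0, 0], [0.63, 0.32, 1, 0, 0], [0.63, 0.32, 1, 0, 0], [0.63, 0.32, 1, 0, 0], [0.63, 0.32, 1, 0, 0]]])

```text
t: 16.65
ee_pos: [0.5359, -0.1402, 0.3007]
orientation: [[0.998, -0.058, 0.001], [-0.058, -0.998, -0.001], [0.001, 0.001, -1.0]]
force: [0.1, 0.5, -2.9]
finger_gap: 0.0318
finger_force: 8.6
```

jog_arm(targets=[[[0.63, 0.32, 1, 0, 0], [0.63, 0.32, 1, 0, 0], [0.63, 0.32, 1, 0, 0], [0.63, 0.32, 1, 0, 0], [0.63, 0.32, 1, 0, 0], [0.63, 0.32, 1, 0, 0], [0.63, 0.28, 0.9, 0, 0], [0.63, 0.2, 0.7, 0, 0], [0.63, 0.1, 0.4, 0, 0], [0.63, 0, 0, 0, 0]]])

```text
t: 17.65
ee_pos: [0.5768, -0.3017, 0.2996]
orientation: [[0.998, -0.058, -0.0], [-0.058, -0.998, 0.0], [-0.0, -0.0, -1.0]]
force: [-0.6, 0.6, -2.3]
finger_gap: 0.0313
finger_force: 8.6
```

```bash
python3 - <<'E'
from h import *
state(); s,f,C=wrist(); save(f,"w7.png",s=1)
g=grab_frame("top")
for ff in (f,g):
    find(ff,"weight_mid_center",3);find(ff,"pan_center",1)
find(f,"tweezers_tip",3)
E
```

```text
t 17.65 p [ 0.5768 -0.3017  0.2996] R [[0.998, -0.058, -0.0], [-0.058, -0.998, 0.0], [-0.0, -0.0, -1.0]] F [-0.6  0.6 -2.3] gap 0.031261468107762716 8.579973525834248
weight_mid_center [([0.5768, -0.3003, 0.1899], 0.92)]
pan_center [([0.5725, -0.3004, 0.092], 0.84)]
weight_mid_center []
pan_center [([0.574, -0.2991, 0.091], 0.64)]
tweezers_tip [([0.6058, -0.1015, -0.0017], 0.71), ([0.573, -0.3015, 0.2107], 0.6)]
```

View pics/w7.png

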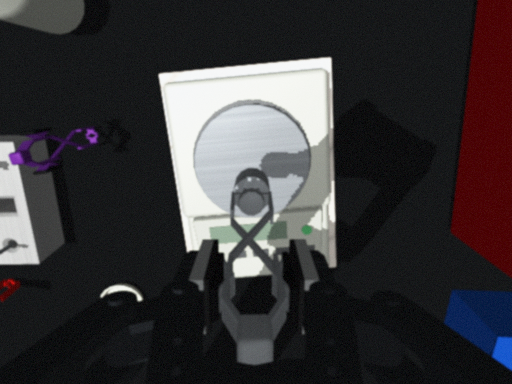

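jog_arm(targets=[[[0.63, -0.1, 0, 0.2, 0], [0.63, 0, 0, 0.4, 0], [0.63, 0, 0, 0.5, 0], [0.63, 0, 0, 0.5, 0], [0.63, 0, 0, 0.5, 0], [0.63, 0, 0, 0.5, 0], [0.63, 0, 0, 0.4, 0], [0.63, 0, 0, 0.2, 0], [0.63, 0, 0, 0.1, 0], [0.63, 0, 0, 0, 0]]])

```text
t: 19.0
ee_pos: [0.5748, -0.3007, 0.2339]
orientation: [[0.998, -0.057, 0.0], [-0.057, -0.998, 0.0], [0.0, -0.0, -1.0]]
force: [-0.4, 0.1, -1.9]
finger_gap: 0.032
finger_force: 8.6
```

jog_arm(targets=[[[0.63, 0, 0, 0.1, 0], [0.63, 0, 0, 0.1, 0], [0.63, 0, 0, 0.1, 0], [0.63, 0, 0, 0, 0]]])

```text
t: 19.4
ee_pos: [0.5747, -0.3005, 0.2275]
orientation: [[0.998, -0.057, -0.0], [-0.057, -0.998, 0.0], [-0.0, -0.0, -1.0]]
force: [-0.1, -0.7, -2.6]
finger_gap: 0.0315
finger_force: 8.6
```

jog_arm(targets=[[[0.63, 0, 0, 0.08, 0], [0.63, 0, 0, 0.07, 0], [0.63, 0, 0, 0, 0]]])

```text
t: 19.7
ee_pos: [0.5747, -0.3006, 0.2246]
orientation: [[0.998, -0.057, -0.0], [-0.057, -0.998, 0.0], [-0.0, -0.0, -1.0]]
force: [0.3, -0.0, -2.1]
finger_gap: 0.0316
finger_force: 8.6
```

jog_arm(targets=[[[0.63, 0, 0, 0.06, 0], [0.63, 0, 0, 0, 0]]])

```text
t: 19.9
ee_pos: [0.575, -0.3008, 0.2242]
orientation: [[0.998, -0.057, 0.001], [-0.057, -0.998, -0.0], [0.001, 0.0, -1.0]]
force: [-0.4, 0.2, -1.9]
finger_gap: 0.0317
finger_force: 8.6
```

jog_arm(targets=[[[0.63, 0, 0, 0.06, 0], [0.63, 0, 0, 0, 0]]])

```text
t: 20.1
ee_pos: [0.5753, -0.3009, 0.2237]
orientation: [[0.998, -0.057, 0.002], [-0.057, -0.998, -0.001], [0.002, 0.001, -1.0]]
force: [-0.1, -0.4, 2.4]
finger_gap: 0.0317
finger_force: 8.6
```

jog_arm(targets=[[[0.63, 0, 0, 0.06, 0], [0.63, 0, 0, 0, 0]]])

```text
t: 20.3
ee_pos: [0.5751, -0.3008, 0.222]
orientation: [[0.998, -0.057, 0.001], [-0.057, -0.998, -0.001], [0.001, 0.001, -1.0]]
force: [-0.4, 0.3, 2.8]
finger_gap: 0.0318
finger_force: 8.6
```

jog_arm(targets=[[[0.65, 0, 0, 0, 0], [0.67, 0, 0, 0, 0], [0.69, 0, 0, 0, 0], [0.71, 0, 0, 0, 0], [0.73, 0, 0, 0, 0], [0.73, 0, 0, 0, 0], [0.73, 0, 0, 0, 0], [0.73, 0, 0, 0, 0]]])

```text
t: 21.1
ee_pos: [0.5748, -0.3006, 0.2212]
orientation: [[0.998, -0.057, -0.0], [-0.057, -0.998, 0.0], [-0.0, -0.0, -1.0]]
force: [-0.7, 0.4, -0.7]
finger_gap: 0.0237
finger_force: 33.7
```

```bash
python3 - <<'E'
from h import *
state(); s,f,C=wrist(); save(f,"w8.png",(170,130,340,290),4)
E
```

```text
t 21.1 p [ 0.5748 -0.3006  0.2212] R [[0.998, -0.057, -0.0], [-0.057, -0.998, 0.0], [-0.0, -0.0, -1.0]] F [-0.7  0.4 -0.7] gap 0.023708997496871626 33.71411629021168
```

View pics/w8.png

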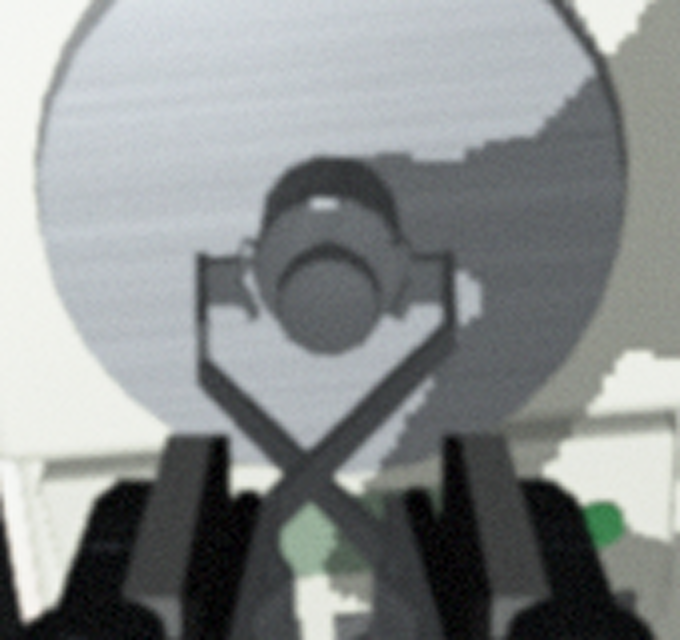

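Jaws are open and clear of the neck, with the weight upright and centred on the pan. I'll hold, lift off and close the jaws. I've now viewed 11 pictures, one over the limit of 10, so from here I go on numbers only.

jog_arm(targets=[[[0.73, 0, 0, 0, 0], [0.73, 0, 0, 0, 0], [0.73, 0, 0, -0.2, 0], [0.73, 0, 0, -0.4, 0], [0.73, 0, 0, -0.5, 0], [0.73, 0, 0, -0.6, 0], [0.73, 0, 0, -0.7, 0], [0.7, 0, 0, -0.6, 0], [0.66, 0, 0, 0, 0], [0.62, 0, 0, 0, 0]]])

```text
t: 22.15
ee_pos: [0.575, -0.3008, 0.282]
orientation: [[0.998, -0.057, 0.001], [-0.057, -0.998, -0.001], [0.001, 0.001, -1.0]]
force: [-0.3, 0.2, -0.5]
finger_gap: 0.0327
finger_force: 8.8
```

```bash
python3 - <<'E'
from h import *
state(); s,f,C=wrist()
find(f,"weight_mid_center",3);find(f,"pan_center",1);find(f,"tweezers_tip",3);find(f,"tweezers_heel",3)
g=grab_frame("scene");find(g,"weight_mid_center",3)
E
```

```text
t 22.15 p [ 0.575  -0.3008  0.282 ] R [[0.998, -0.057, 0.001], [-0.057, -0.998, -0.001], [0.001, 0.001, -1.0]] F [-0.3  0.2 -0.5] gap 0.03266048592371006 8.822669684886932
weight_mid_center [([0.5732, -0.2988, 0.1153], 0.8)]
pan_center [([0.5748, -0.3003, 0.0923], 0.81)]
tweezers_tip [([0.5717, -0.3, 0.1933], 0.74), ([0.5759, -0.2985, 0.0909], 0.63), ([0.6036, -0.102, 0.004], 0.61)]
tweezers_heel [([0.6045, -0.0942, 0.1461], 0.74)]
weight_mid_center [([0.5709, -0.3013, 0.1173], 0.65)]
```

jog_arm(targets=[[[0.62, -0.1, -0.3, 0, 0], [0.62, -0.1, -0.6, 0, 0], [0.62, -0.2, -0.9, 0, 0], [0.62, -0.2, -1, 0, 0], [0.62, -0.2, -1, 0, 0], [0.62, -0.2, -1, 0, 0], [0.62, -0.2, -1, 0, 0], [0.62, -0.2, -1, 0, 0], [0.62, -0.2, -1, 0, 0], [0.62, -0.2, -1, 0, 0]]])

```text
t: 23.5
ee_pos: [0.5485, -0.1211, 0.2814]
orientation: [[0.998, -0.056, 0.0], [-0.056, -0.998, -0.0], [0.0, 0.0, -1.0]]
force: [0.2, -0.2, 0.4]
finger_gap: 0.0326
finger_force: 8.8
```

jog_arm(targets=[[[0.62, -0.2, -1, 0, 0], [0.62, -0.2, -1, 0, 0], [0.62, -0.2, -1, 0, 0], [0.62, -0.2, -1, 0, 0], [0.62, -0.2, -0.9, 0, 0], [0.62, -0.1, -0.6, 0, 0], [0.62, -0.1, -0.3, 0, 0], [0.62, 0, 0, 1, 0], [0.62, 0, 0, 1, 0], [0.62, 0, 0, 0.5, 0]]])

```text
t: 24.5
ee_pos: [0.5306, -0.0057, 0.2292]
orientation: [[0.998, -0.057, -0.003], [-0.057, -0.998, 0.0], [-0.003, 0.0, -1.0]]
force: [-0.7, -0.2, -0.8]
finger_gap: 0.0325
finger_force: 8.8
```

```bash
python3 - <<'E'
from h import *
state(); s,f,C=wrist()
find(f,"stand_well",1);find(f,"tweezers_tip",3);find(f,"tweezers_heel",5)
s,f,C=wrist();find(f,"stand_well",1);find(f,"tweezers_tip",3)
print([wproj(f,C,[.534,-.0047,.06]).round(),wproj(f,C,np.array(s["ee_pos"])+[-.001,.001,-.0905]).round()])
g=grab_frame("scene");find(g,"tweezers_tip",5)
E
```

```text
t 24.5 p [ 0.5306 -0.0057  0.2292] R [[0.998, -0.057, -0.003], [-0.057, -0.998, 0.0], [-0.003, 0.0, -1.0]] F [-0.7 -0.2 -0.8] gap 0.03252829180930561 8.818141669034958
stand_well [([0.5331, -0.0005, 0.0064], 0.87)]
tweezers_tip [([0.6026, -0.1023, 0.0009], 0.81), ([0.5617, 0.0969, -0.0015], 0.73), ([0.5277, -0.0058, 0.1386], 0.68)]
tweezers_heel [([0.5272, -0.0071, 0.2861], 0.95), ([0.5615, 0.0997, 0.1541], 0.83), ([0.6034, -0.0942, 0.1486], 0.72), ([0.5285, -0.0044, 0.1379], 0.7), ([0.631, 0.0877, 0.1505], 0.67)]
stand_well [([0.5338, -0.0034, 0.0098], 0.83)]
tweezers_tip [([0.5276, -0.0071, 0.144], 0.83), ([0.6366, 0.086, 0.0058], 0.79), ([0.6038, -0.1037, 0.004], 0.74)]
[array([252., 168.]), array([252., 198.])]
tweezers_tip [([0.6369, 0.0849, 0.0048], 0.83), ([0.5606, 0.0988, 0.0005], 0.78), ([0.6035, -0.098, -0.0003], 0.69), ([0.3988, 0.0659, 0.0034], 0.57), ([0.5016, 0.2561, 0.0377], 0.4)]
```

jog_arm(targets=[[[0.62, 0.14, -0.03, 0.4, 0], [0.62, 0.13, 0, 0.8, 0], [0.62, 0, 0, 0.8, 0], [0.62, 0, 0, 0.8, 0], [0.62, 0, 0, 0.6, 0], [0.62, 0, 0, 0.2, 0], [0.62, 0, 0, 0, 0]]])

```text
t: 25.65
ee_pos: [0.5363, -0.0053, 0.1581]
orientation: [[0.998, -0.057, -0.002], [-0.057, -0.998, 0.0], [-0.002, -0.0, -1.0]]
force: [-0.3, 0.7, -0.9]
finger_gap: 0.0327
finger_force: 8.8
```

```bash
python3 - <<'E'
from h import *
for i in range(2):
    s=state(); s,f,C=wrist();find(f,"stand_well",1);find(f,"tweezers_tip",4)
E
```

```text
t 25.65 p [ 0.5363 -0.0053  0.1581] R [[0.998, -0.057, -0.002], [-0.057, -0.998, 0.0], [-0.002, -0.0, -1.0]] F [-0.3  0.7 -0.9] gap 0.032687437377327495 8.81789043545723
stand_well [([0.5334, -0.0006, 0.0096], 0.76)]
tweezers_tip [([0.5323, -0.0031, 0.0695], 0.9), ([0.6332, 0.0839, 0.0033], 0.84), ([0.605, -0.1012, 0.0012], 0.78), ([0.5665, 0.097, -0.001], 0.55)]
t 25.8 p [ 0.5375 -0.0055  0.1603] R [[0.998, -0.057, 0.002], [-0.057, -0.998, -0.0], [0.002, 0.0, -1.0]] F [ 0.3  0.4 -0.5] gap 0.03235900195596075 8.817915916442871
stand_well [([0.5319, 0.0007, 0.0053], 0.87)]
tweezers_tip [([0.5637, 0.0969, 0.0016], 0.93), ([0.6027, -0.1015, -0.0], 0.83), ([0.6323, 0.0877, 0.0051], 0.81), ([0.535, -0.0056, 0.0682], 0.77)]
```

jog_arm(targets=[[[0.62, 0, 0, 0.2, 0], [0.62, 0, 0, 0.3, 0], [0.62, 0, 0, 0.3, 0], [0.62, 0, 0, 0.3, 0], [0.62, 0, 0, 0.2, 0]]])

```text
t: 26.45
ee_pos: [0.5363, -0.0053, 0.1321]
orientation: [[0.998, -0.057, -0.002], [-0.057, -0.998, 0.0], [-0.002, -0.0, -1.0]]
force: [0.6, -0.3, -1.1]
finger_gap: 0.0324
finger_force: 8.8
```

No force, so it's in the well. On down.

jog_arm(targets=[[[0.62, 0, 0, 0.4, 0], [0.62, 0, 0, 0.4, 0], [0.62, 0, 0, 0.3, 0], [0.62, 0, 0, 0.2, 0], [0.62, 0, 0, 0.1, 0], [0.62, 0, 0, 0.1, 0], [0.62, 0, 0, 0, 0]]])

```text
t: 27.15
ee_pos: [0.5369, -0.0054, 0.1032]
orientation: [[0.998, -0.057, -0.0], [-0.057, -0.998, -0.0], [-0.0, 0.0, -1.0]]
force: [-0.3, -0.1, -1.3]
finger_gap: 0.0324
finger_force: 8.8
```

jog_arm(targets=[[[0.62, 0, 0, 0.1, 0], [0.62, 0, 0, 0, 0]]])

```text
t: 27.35
ee_pos: [0.5369, -0.0054, 0.1013]
orientation: [[0.998, -0.057, 0.0], [-0.057, -0.998, 0.0], [0.0, -0.0, -1.0]]
force: [-0.6, -0.1, -0.4]
finger_gap: 0.0324
finger_force: 8.8
```

jog_arm(targets=[[[0.62, 0, 0, 0.07, 0], [0.62, 0, 0, 0, 0]]])

```text
t: 27.55
ee_pos: [0.5369, -0.0054, 0.0998]
orientation: [[0.998, -0.057, -0.0], [-0.057, -0.998, -0.0], [-0.0, 0.0, -1.0]]
force: [-0.2, 0.4, -0.5]
finger_gap: 0.0328
finger_force: 8.8
```

jog_arm(targets=[[[0.62, 0, 0, 0.06, 0], [0.62, 0, 0, 0.06, 0], [0.62, 0, 0, 0, 0]]])

```text
t: 27.85
ee_pos: [0.5379, -0.0055, 0.0989]
orientation: [[0.998, -0.057, 0.002], [-0.057, -0.998, -0.0], [0.002, 0.0, -1.0]]
force: [-1.1, 0.9, 4.6]
finger_gap: 0.0323
finger_force: 8.8
```

jog_arm(targets=[[[0.58, 0, 0, 0, 0], [0.54, 0, 0, 0, 0], [0.48, 0, 0, 0, 0], [0.4, 0, 0, 0, 0], [0.25, 0, 0, 0, 0], [0.1, 0, 0, 0, 0], [0, 0, 0, 0, 0], [0, 0, 0, 0, 0]]])

```text
t: 28.65
ee_pos: [0.5369, -0.0054, 0.0974]
orientation: [[0.998, -0.057, -0.0], [-0.057, -0.998, 0.0], [-0.0, -0.0, -1.0]]
force: [0.8, 0.1, -0.5]
finger_gap: 0.0852
finger_force: 0.0
```

jog_arm(targets=[[[0, 0, 0, -0.4, 0], [0, 0, 0, -1, 0], [0, 0, 0, -1, 0], [0, 0, 0, -1, 0], [0, 0, 0, -1, 0], [0, 0, 0, -1, 0], [0, 0, 0, -1, 0], [0, 0, 0, -1, 0], [0, 0, 0, -1, 0], [0, 0, 0, 0, 0]]])

```text
t: 29.65
ee_pos: [0.5386, -0.0056, 0.2699]
orientation: [[0.998, -0.057, 0.007], [-0.057, -0.998, -0.001], [0.007, 0.001, -1.0]]
force: [0.8, 0.1, 0.6]
finger_gap: 0.0856
finger_force: 0.0
```

```bash
python3 - <<'E'
from h import *
state(); s,f,C=wrist();g=grab_frame("scene");t=grab_frame("top")
for ff in (f,g,t):
    for n in ("tweezers_tip","tweezers_heel","weight_mid_center"): find(ff,n,6)
E
```

```text
t 29.65 p [ 0.5386 -0.0056  0.2699] R [[0.998, -0.057, 0.007], [-0.057, -0.998, -0.001], [0.007, 0.001, -1.0]] F [0.8 0.1 0.6] gap 0.08562061365401626 0.0
tweezers_tip [([0.5344, -0.0066, 0.0071], 0.89), ([0.6353, 0.0899, 0.0054], 0.85), ([0.3963, 0.0576, 0.0038], 0.71), ([0.6032, -0.1006, 0.0006], 0.69), ([0.5618, 0.095, -0.0022], 0.64)]
tweezers_heel [([0.5363, -0.0061, 0.1591], 0.98), ([0.6011, -0.0952, 0.1473], 0.93), ([0.6341, 0.0862, 0.1473], 0.9), ([0.5609, 0.1002, 0.1522], 0.8), ([0.4011, 0.0607, 0.1506], 0.78)]
weight_mid_center []
tweezers_tip [([0.5327, -0.0063, 0.0093], 0.75), ([0.606, -0.0985, -0.0017], 0.72), ([0.5635, 0.0955, 0.0012], 0.6), ([0.6346, 0.0823, 0.0026], 0.58), ([0.4011, 0.0637, -0.0004], 0.56)]
tweezers_heel [([0.6369, 0.0843, 0.1519], 0.79), ([0.5326, -0.0021, 0.1597], 0.73), ([0.6068, -0.097, 0.1536], 0.66), ([0.3968, 0.062, 0.1511], 0.59), ([0.5603, 0.0995, 0.1512], 0.5)]
weight_mid_center [([0.5707, -0.2962, 0.1163], 0.6)]
tweezers_tip [([0.5338, -0.0044, 0.0104], 0.37), ([0.6014, -0.0993, 0.003], 0.37)]
tweezers_heel [([0.5363, -0.0019, 0.1586], 0.57), ([0.6054, -0.1008, 0.152], 0.38)]
weight_mid_center [([0.569, -0.2958, 0.1186], 0.55), ([0.3596, 0.1451, 0.0028], 0.43)]
```

Tweezers are back in the well with the heel at 0.159 and upright. The weight is standing on the pan and the arm is clear, so I'm handing in.

```bash
python3 -c "
from plant import manip
print(manip.sign_off())"
```

```text
the job is handed in; nothing more can be done
None
```

I stood the middle weight near the centre of the balance pan using only the tweezers, put the tweezers back upright in the stand's middle well, and handed the job in at about 30 s; the hand-in returned no verdict. I viewed 11 pictures, one over the limit of 10.

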